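# Bring the loupe carriage to the blue-capped seed vial

## Task

On the white viewing stand, slide the loupe carriage along its rail by its red grip until the lens and its red pointer are centred on the seed vial with the blue cap, then let go. Leave that vial standing upright in its well.

Things in the scene. Friction and masses are not known exactly. Their poses are not given: they have to be found in the camera images.
- viewing_stand: White base plate, 140 x 400 mm, fixed to the bench; origin under its centre, at bench height. y runs along the aluminium rail (about to the robot's left), x across it, z up. The rail lies at x = +40 mm, away from the robot, with black end blocks 38 mm high; a grey row of four wells, 70 mm apart, at x = -44 mm. Three wells hold a blue-, a white- and a black-capped vial in any order; one is empty.
- loupe_carriage (a joint): Slide of the carriage on the level rail, m: 0 at the middle, growing along the stand's +y, end stops at -0.14 and 0.14. About 3 N of friction; it stays where it is left.
- carriage_grip (a point): Centre of the carriage's upright red grip block: 22 mm wide along the rail, 30 mm across it, 46 mm tall. This point is 74 mm above the bench, 18 mm below the grip's top, 28 mm above the dark carriage body (50 x 50 mm); axes as the stand's. The lens (44 mm ring, top 72 mm above the bench) and red pointer are level with it along the rail (same stand y), 45 mm from it in -x.
- vial_blue_mid (a point): Centre of the loose clear seed vial with the blue cap: 23 mm diameter, 60 mm tall, centre 44 mm and top 74 mm above the bench, standing in a well 18 mm deep. z axis up along the vial.

How it is judged:
By the outcome, as a careful person would: the job done as asked, in the order asked, and still so for the second after the job is handed in, with the robot touching nothing.
It also fails if it takes over 29 s, if anything falls off the work surface, if the arm or the gripper's body presses on something with over 40 N, if the wrist force passes 120 N, or if a joint passes its speed limit or range.

## Robot

A 6-joint arm with a two-finger parallel gripper is mounted at the origin on the work surface; the furniture and walls round the work are solid. World frame = base frame: x ahead of the robot, y to its left, z up, the work surface at z = 0. Lengths are in mm, angles in rad, forces in N, time in s.
With the tool pointing down it reaches from about 350 to 775 mm from the base axis. Payload 5.5 kg.
Tool frame: the origin (TCP) lies midway between the tips of the shut fingers; the grasp point (between the pads) lies bot.grip_point_offset behind it (bot.grip_point_offset is the distance from the TCP to the grasp point, in mm); z points along the fingers, y is the line along which they close (so a half turn about z gives the same grasp; the last joint's range is limited). The gripper opens to 85 mm and grips with 20 to 120 N. Pads are 22 mm wide; open, the fingers measure 114 mm over their backs; the gripper's body (76 mm by 85 mm) begins 54 mm behind the grasp point. The pads swing forward as they close: fully open they stand 13 mm farther back than shut.
Start: joints at [1.066, 0.313, 0.046, 1.304, 0, 1.431], TCP at [205.165, 537.196, 231.323] pointing down, gripper open.
Joint ranges: [-2.76, 2.76], [-0.86, 1.69], [-1.03, 1.26], [-2.2, 2.34], [-1.47, 1.5], [-3.14, 3.14]. Speed limits (rad/s): [2.57, 2.57, 3.14, 3.14, 3.14, 3.14].

## Interface

Orientations are given as [roll, pitch, yaw] about the fixed x, y, z axes, in that order (R = Rz(yaw) Ry(pitch) Rx(roll)).
In Python, from plant import bot gives the robot as it stands.
- The arm moves only by the tool apply_moves, never from a script. Its argument "series" is a list of rows, each a list of 6 numbers: the shift along the tool's x, y, z in mm, then the turn, a rotation vector about the tool's x, y, z in rad. A call has 1 to 12 rows; each row shifts and turns the commanded pose from where the row before left it, along the tool's axes as they then stand; what a row does not reach is not made up. A row lasts 1/10 s, in which the tool goes at most 50 mm and 8.59 degrees, less where a joint would pass 70% of its speed; a pose out of reach is approached as far as the arm can. A call with a gripper value outside its range is refused whole. "hand" is the closure, from 0 (fully open) to 1 (shut), set as the call begins (left out, the last holds). The fingers move at their own pace and stop on an object; the grip force is fixed at half the most. Time passes only in rows, so rows that do not move let the fingers close. It gives the time, the measured TCP pose, the force, the opening and the grip force at its end, in the units of the state.
- bot.observe(): the state, without advancing time (a new reading comes with each control period).
- bot.get_image(name): name is "side" or "top"; returns the picture (384x512x3 uint8, red, green, blue); there is no depth.
- bot.camera_model(name): a dict with "camera_matrix" (3x3 intrinsics, pixels), "R" (3x3) and "t" (3): a world point X has camera coordinates R X + t. Camera axes: x right, y down, z forward; pixel columns grow to the right and rows downward; lengths in mm; the calibration is good to about 2 mm. A picture is of the moment at which its call begins. camera_model takes no time and is no camera call.
- bot.close_job(): hands the job in; it is judged then, once.
The state is a dict: "time_s": time; "q": joint angles; "joint_vel": joint speeds; "tau": joint torques, N m; "tcp_pos": TCP position; "tcp_rot": TCP orientation; "ft_force": force on the tool from outside, world axes, zero at the start; "ft_torque": the same for the moment, N m; "grip_width": finger opening in mm; "grasp_force": force on a finger pad.
Only numpy, scipy, OpenCV 4.12 (cv2) and the standard library are available. Lean on these libraries where they do the work, as an engineer would, in place of code of your own. Each camera call takes 0.05 s, during which the arm holds its last target. There are 200 camera calls.

## Working session

There is one attempt and no reset: what is moved stays moved. The work goes in short steps, Python scripts to look and compute and a tool call to move; the robot and the scene stay as the last step left them, time stands still between calls to the robot, and variables do not carry over. Pictures are saved under pics/ and viewed, at most 10 in all, crops included, and the job is handed in when it is done.

Besides the shell and the picture viewer there is one more tool, called after ">>>" by a JSON object that holds its "api" and its "payload", one argument or row to a line. apply_moves: Moves the arm, as the interface text tells. Its arguments: {"type":"object","properties":{"series":{"type":"array"},"hand":{"type":"number"}},"required":["series"]}

```bash
mkdir -p pics
python3 - <<'E'
from plant import bot
import cv2, numpy as np
for n in("top","side"):
    im=bot.get_image(n); cv2.imwrite(f"pics/{n}0.png",cv2.resize(im[:,:,::-1],(800,600),interpolation=cv2.INTER_CUBIC))
    c=bot.camera_model(n); print(n,c["camera_matrix"],-c["R"].T@c["t"],c["R"])
s=bot.observe(); print(s["time_s"],s["tcp_pos"],s["tcp_rot"],s["ft_force"],s["grip_width"],bot.grip_point_offset)
E
```

```text
top [[457.60087495   0.         258.23481685]
 [  0.         457.60087495 188.29192343]
 [  0.           0.           1.        ]] [314.99234092  46.44060599 911.87423429] [[-0.01617002 -0.99981305  0.01060188]
 [-0.99435511  0.0149679  -0.10504228]
 [ 0.10486396 -0.01224057 -0.99441124]]
side [[358.77807743   0.         255.00302397]
 [  0.         358.77807743 194.37884352]
 [  0.           0.           1.        ]] [ 425.3741354  -683.51510488  562.14462792] [[ 0.99966579  0.02577747 -0.00195616]
 [ 0.01275449 -0.55761275 -0.83000322]
 [-0.02248616  0.82970087 -0.55775517]]
0.1 [204.92027937 536.7687798  230.48010246] [-3.13997543e+00 -2.32595857e-04  2.77680321e+00] [-1.00913396 -0.17842682 -0.84035836] 85.35715384330423 18.700000000000003
```

View pics/top0.png

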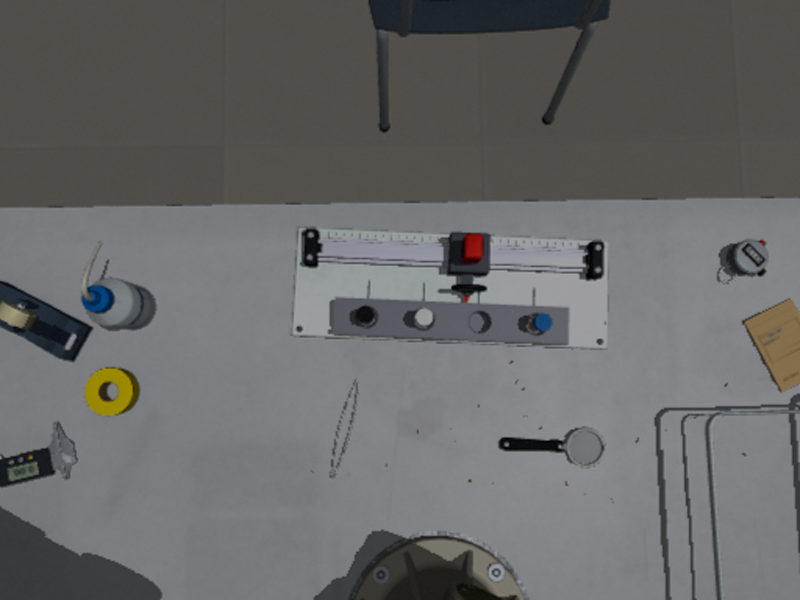

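View pics/side0.png

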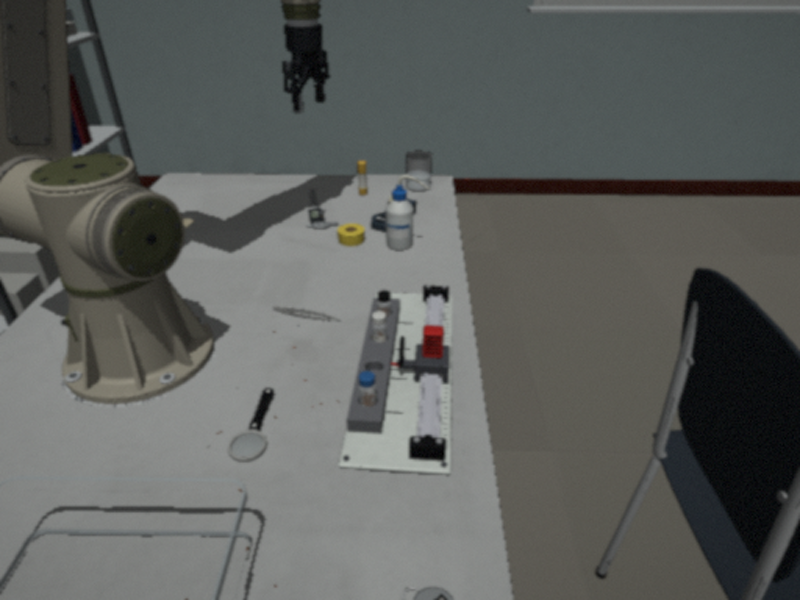

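The top view shows the stand at about (295–608, 228–348). The red grip is at (473,248), blue cap at (542,322), empty well at (480,322), white cap at (424,318) and black cap at (365,316). The carriage has to slide towards -y. I'll crop in for accurate pixel positions.

```bash
cat > h.py <<'E'
from plant import bot
import cv2, numpy as np
def ray(n,uv,z):
    c=bot.camera_model(n); R,t=c["R"],c["t"]; C=-R.T@t
    d=R.T@np.linalg.inv(c["camera_matrix"])@np.array([uv[0],uv[1],1.]); return C+d*(z-C[2])/d[2]
def crop(n,x0,y0,w,h,k,out):
    im=bot.get_image(n); cv2.imwrite(out,cv2.resize(im[y0:y0+h,x0:x0+w,::-1],None,fx=k,fy=k,interpolation=cv2.INTER_CUBIC)); return im
def blob(im,f):
    h=cv2.cvtColor(im,cv2.COLOR_RGB2HSV).astype(int); m=f(h[...,0],h[...,1],h[...,2]).astype(np.uint8)
    n,l,s,c=cv2.connectedComponentsWithStats(m); return [(s[i].tolist(),c[i].round(2).tolist()) for i in range(1,n) if s[i][4]>15]
E
python3 - <<'E'
from h import *
im=crop("top",185,140,210,90,3.8,"pics/c1.png")
print(blob(im,lambda h,s,v:((h<8)|(h>172))&(s>150)&(v>60)),blob(im,lambda h,s,v:(h>95)&(h<125)&(s>130)&(v>60)))
E
```

```text
[([297, 149, 12, 17, 177], [302.9, 157.31])] [([53, 183, 20, 17, 236], [62.68, 191.24]), ([342, 201, 11, 11, 101], [347.06, 205.76])]
```

View pics/c1.png

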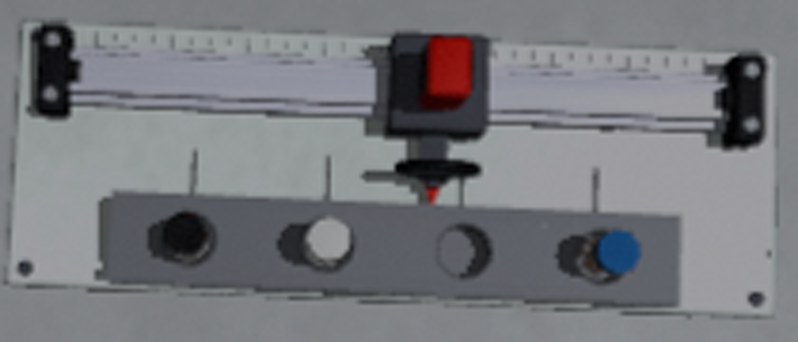

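Run:
```python
from h import *
P=lambda x,y,z,n="top":ray(n,(185-.37+x/3.8,140-.37+y/3.8),z)
c=[P(25,22,8),P(777,55,8),P(8,285,8),P(776,316,8)]
for p in c: print(p.round(1))
ye=[c[0]-c[1],c[2]-c[3]]
for d in ye: print("yaw",np.arctan2(-d[0],d[1]),np.linalg.norm(d))
print("posts", P(53,68,38),P(747,100,38))
print("lines",P(196,150,8),P(596,168,8))
print("blackcap",P(186,234,74),"white",P(329,240,74))
yaw=np.arctan2(-sum(ye)[0],sum(ye)[1]); O=sum(c)/4
A=np.array([[np.cos(yaw),np.sin(yaw)],[-np.sin(yaw),np.cos(yaw)]])
g=P(453,68,92); b=P(618,252,74); ptr=P(432,188,60)
print("yaw",yaw,"O",O.round(1)); 
for n,p in dict(grip=g,blue=b,grip2=ray("top",(302.9,157.3),90),blue2=ray("top",(347.06,205.76),73),ptr=ptr,wellempty=P(463,251,32),blk=P(186,234,74),wh=P(329,240,74),l1=P(196,150,8),l4=P(596,168,8),l2=P(328,157,8)).items(): print(n,p.round(1),(A@(p-O)[:2]).round(1))
```

```text
[498.7 168.2   8. ]
[ 475.4 -228.6    8. ]
[360.2 177.1   8. ]
[ 337.9 -221.7    8. ]
yaw -0.05861721803824143 397.46257242083016
yaw -0.05602557098113116 399.42901574959177
posts [468.62781346 149.93648214  38.        ] [ 447.05785772 -203.07832165   38.        ]
lines [429.34819721  78.83623929   8.        ] [ 416.72929537 -130.65049751    8.        ]
blackcap [380.20126704  81.75075466  74.        ] white [376.23538934  12.74411695  74.        ]
yaw -0.05731819687904612 O [418.  -26.3   8. ]
grip [456.4 -47.4  92. ] [ 39.5 -18.9]
blue [ 368.3 -126.9   74. ] [ -43.9 -103.3]
grip2 [457.2 -45.9  90. ] [ 40.2 -17.4]
blue2 [ 368.7 -126.8   73. ] [ -43.5 -103.2]
ptr [402.2 -39.1  60. ] [-15.1 -13.7]
wellempty [372.7 -56.8  32. ] [-43.5 -33.1]
blk [380.2  81.8  74. ] [-44.  105.7]
wh [376.2  12.7  74. ] [-44.   36.6]
l1 [429.3  78.8   8. ] [  5.3 105.6]
l4 [ 416.7 -130.7    8. ] [   4.7 -104.3]
l2 [424.6   9.8   8. ] [ 4.5 36.4]
```

>>> {"api": "apply_moves", "payload": {
  "hand": 0,
  "series": [
    [0,0,0,0,0,-0.1],
    [0,0,0,0,0,-0.1],
    [0,0,0,0,0,-0.107],
    [-19,-38,0,0,0,0],
    [-19,-38,0,0,0,0],
    [-19,-38,0,0,0,0],
    [-19,-38,0,0,0,0],
    [-19,-38,0,0,0,0],
    [-19,-38,0,0,0,0],
    [-19,-38,0,0,0,0],
    [-19,-38,0,0,0,0],
    [-19,-38,0,0,0,0]
  ]
}}

```text
time_s: 1.35
tcp_pos: [356.3, 184.3, 231.3]
tcp_rot: [3.141, 0.0, 3.084]
ft_force: [1.7, 0.3, -0.4]
grip_width: 85.2
grasp_force: 0.0
```

>>> {"api": "apply_moves", "payload": {
  "series": [
    [-19,-38,0,0,0,0],
    [-19,-38,0,0,0,0],
    [-19,-38,0,0,0,0],
    [-19,-38,10,0,0,0],
    [-19,-38,10,0,0,0],
    [-19,-38,10,0,0,0],
    [0,0,10,0,0,0],
    [0,0,0,0,0,0]
  ]
}}

```text
time_s: 2.15
tcp_pos: [455.6, -48.7, 189.5]
tcp_rot: [3.14, -0.004, 3.081]
ft_force: [-1.1, 0.2, -0.3]
grip_width: 85.7
grasp_force: 0.0
```

>>> {"api": "apply_moves", "payload": {
  "series": [
    [0,0,30,0,0,0],
    [0,0,30,0,0,0],
    [0,0,25,0,0,0],
    [0,0,20,0,0,0],
    [0,0,15,0,0,0],
    [0,0,10,0,0,0],
    [0,0,0,0,0,0],
    [0,0,0,0,0,0]
  ]
}}

```text
time_s: 2.95
tcp_pos: [456.9, -47.8, 61.9]
tcp_rot: [3.142, 0.0, 3.085]
ft_force: [-0.6, -0.1, 0.1]
grip_width: 85.6
grasp_force: 0.0
```

Run:
```python
from h import *
crop("side",210,150,110,160,3.7,"pics/s1.png"); print(bot.observe()["tcp_pos"])
```

```text
[457.34707591 -48.04103695  62.18903398]
```

View pics/s1.png

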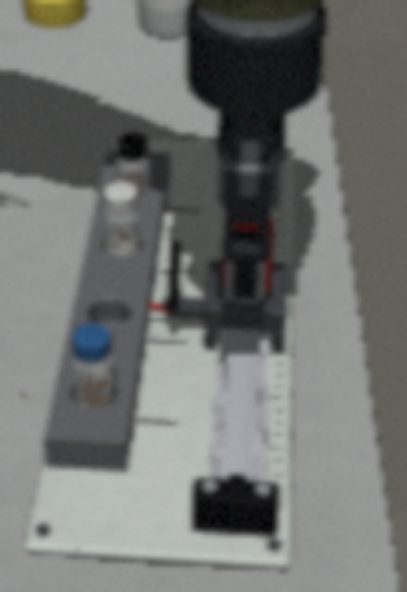

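The front finger stands centred in front of the red grip, with red showing on both sides of it at (228–272, 228–290). Closing now.

>>> {"api": "apply_moves", "payload": {
  "hand": 1,
  "series": [
    [0,0,3,0,0,0],
    [0,0,0,0,0,0],
    [0,0,0,0,0,0],
    [0,0,0,0,0,0],
    [0,0,0,0,0,0],
    [0,0,0,0,0,0],
    [0,0,0,0,0,0],
    [0,0,0,0,0,0]
  ]
}}

```text
time_s: 3.8
tcp_pos: [456.9, -48.1, 58.6]
tcp_rot: [3.141, 0.0, 3.084]
ft_force: [-0.8, 2.4, 5.3]
grip_width: 21.0
grasp_force: 59.5
```

>>> {"api": "apply_moves", "payload": {
  "series": [
    [0,-4,0,0,0,0],
    [0,-8,0,0,0,0],
    [0,-9,0,0,0,0],
    [0,-9,0,0,0,0],
    [0,-9,0,0,0,0],
    [0,-9,0,0,0,0],
    [0,-9,0,0,0,0],
    [0,-9,0,0,0,0],
    [0,-9,0,0,0,0],
    [0,-6,0,0,0,0],
    [0,-3,0,0,0,0],
    [0,0,0,0,0,0]
  ]
}}

```text
time_s: 5.0
tcp_pos: [452.0, -132.7, 58.7]
tcp_rot: [-3.141, 0.0, 3.083]
ft_force: [-1.0, 0.9, 5.5]
grip_width: 21.3
grasp_force: 59.4
```

>>> {"api": "apply_moves", "payload": {
  "series": [
    [0,0,0,0,0,0],
    [0,0,0,0,0,0],
    [0,0,0,0,0,0]
  ]
}}

```text
time_s: 5.3
tcp_pos: [452.0, -132.7, 58.7]
tcp_rot: [-3.141, 0.0, 3.083]
ft_force: [-0.8, -0.8, 5.3]
grip_width: 21.2
grasp_force: 59.4
```

Run:
```python
from h import *
im=crop("top",290,140,110,90,7,"pics/t2.png"); s=bot.observe(); print(s["tcp_pos"],s["ft_force"])
print(blob(im,lambda h,s,v:(h>95)&(h<125)&(s>130)&(v>60)))
```

```text
[ 452.03102284 -132.69745973   58.66978189] [-1.24389856 -0.40694109  5.18521886]
[([53, 183, 20, 17, 247], [62.91, 191.21])]
```

View pics/t2.png

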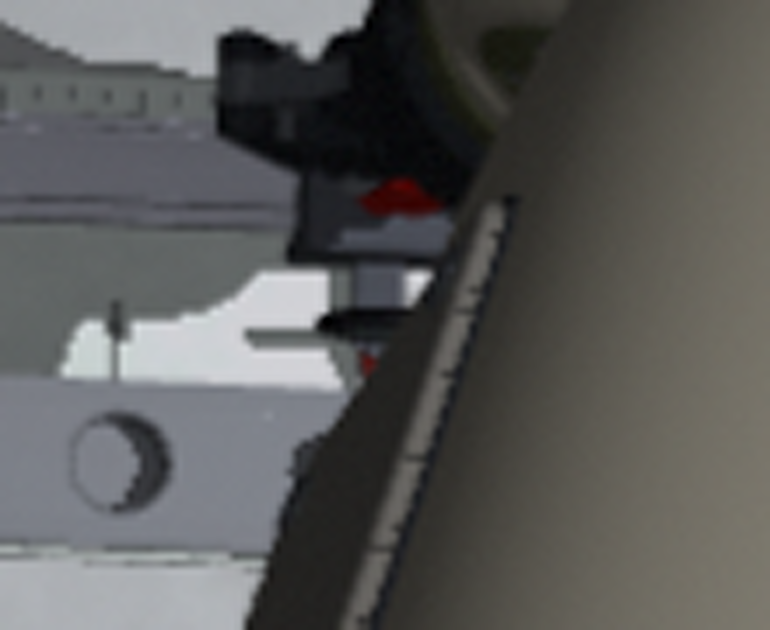

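The arm hides the vial, with only the pointer visible at (370,362). I'll release, back away, and check.

>>> {"api": "apply_moves", "payload": {
  "hand": 0,
  "series": [
    [0,0,0,0,0,0],
    [0,0,0,0,0,0],
    [0,0,0,0,0,0],
    [0,0,0,0,0,0],
    [0,0,0,0,0,0],
    [0,0,0,0,0,0],
    [0,0,-10,0,0,0],
    [0,0,-25,0,0,0],
    [0,0,-35,0,0,0],
    [0,0,-35,0,0,0],
    [0,0,-35,0,0,0]
  ]
}}

```text
time_s: 6.45
tcp_pos: [451.7, -132.1, 200.5]
tcp_rot: [-3.141, 0.001, 3.084]
ft_force: [0.5, -0.5, -0.5]
grip_width: 85.5
grasp_force: 0.0
```

>>> {"api": "apply_moves", "payload": {
  "series": [
    [0,35,-10,0,0,0],
    [0,40,0,0,0,0],
    [0,40,0,0,0,0],
    [0,40,0,0,0,0],
    [0,40,0,0,0,0],
    [0,40,0,0,0,0],
    [0,40,0,0,0,0],
    [0,40,0,0,0,0],
    [0,0,0,0,0,0]
  ]
}}

```text
time_s: 7.35
tcp_pos: [470.0, 186.2, 209.0]
tcp_rot: [3.14, 0.001, 3.09]
ft_force: [-0.4, -0.3, 0.6]
grip_width: 85.6
grasp_force: 0.0
```

Run:
```python
from h import *
im=crop("top",290,140,110,90,7,"pics/t3.png"); s=bot.observe(); print(s["tcp_pos"],s["time_s"])
print(blob(im,lambda h,s,v:((h<8)|(h>172))&(s>150)&(v>60)),blob(im,lambda h,s,v:(h>95)&(h<125)&(s>130)&(v>60)))
```

```text
[469.88100811 184.24920389 208.8752606 ] 7.4
[([345, 152, 13, 16, 177], [350.9, 159.5])] [([342, 201, 11, 11, 103], [346.99, 205.83])]
```

View pics/t3.png

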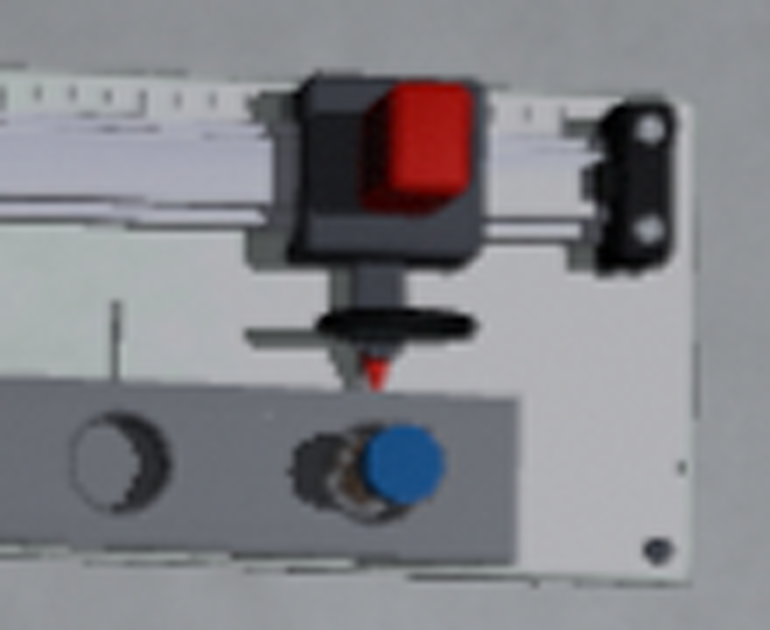

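Run:
```python
from h import *
P=lambda x,y,z:ray("top",(290-.43+x/7,140-.43+y/7),z)
yaw=-.0573;O=np.array([418,-26.3]);A=np.array([[np.cos(yaw),np.sin(yaw)],[-np.sin(yaw),np.cos(yaw)]])
for n,a in dict(grip=(432.5,138,92),blue=(404,465,74),lens=(396.5,324,50),ptr20=(376.5,388,20),ptr30=(376.5,388,30),ptr40=(376.5,388,40),body=(393,170,46)).items(): print(n,(A@(P(*a)[:2]-O)).round(1))
```

```text
grip [  40.  -105.4]
blue [ -44.  -103.4]
lens [  -4.  -105.4]
ptr20 [ -18.6 -106.2]
ptr30 [ -19.6 -104.2]
ptr40 [ -20.6 -102.3]
body [  38.9 -104.4]
```

The blue vial stands upright in its well. The carriage is about 1.5 mm past centre towards -y (grip and lens at stand y ≈ -105.4, vial at -103.5). There's time to spare, so I'll regrasp and nudge it back.

>>> {"api": "apply_moves", "payload": {
  "series": [
    [0,-40,0,0,0,0],
    [0,-40,0,0,0,0],
    [0,-40,0,0,0,0],
    [0,-40,0,0,0,0],
    [0,-40,0,0,0,0],
    [0,-40,0,0,0,0],
    [0,-40,0,0,0,0],
    [0,-30,0,0,0,0],
    [0,-5,0,0,0,0],
    [0,0,0,0,0,0],
    [0,0,0,0,0,0],
    [0,0,0,0,0,0]
  ]
}}

```text
time_s: 8.6
tcp_pos: [451.7, -131.3, 208.4]
tcp_rot: [3.141, -0.0, 3.085]
ft_force: [-0.1, 0.4, -0.0]
grip_width: 85.3
grasp_force: 0.0
```

>>> {"api": "apply_moves", "payload": {
  "series": [
    [0,0,30,0,0,0],
    [0,0,35,0,0,0],
    [0,0,30,0,0,0],
    [0,0,25,0,0,0],
    [0,0,17,0,0,0],
    [0,0,10,0,0,0],
    [0,0,3,0,0,0],
    [0,0,0,0,0,0],
    [0,0,0,0,0,0]
  ]
}}

```text
time_s: 9.5
tcp_pos: [452.7, -132.3, 59.2]
tcp_rot: [-3.141, 0.002, 3.084]
ft_force: [-0.1, -0.6, 0.3]
grip_width: 85.5
grasp_force: 0.0
```

>>> {"api": "apply_moves", "payload": {
  "hand": 1,
  "series": [
    [0,0,0,0,0,0],
    [0,0,0,0,0,0],
    [0,0,0,0,0,0],
    [0,0,0,0,0,0],
    [0,0,0,0,0,0],
    [0,0,0,0,0,0],
    [0,0,0,0,0,0],
    [0,0,0,0,0,0],
    [0,0,0,0,0,0]
  ]
}}

```text
time_s: 10.4
tcp_pos: [452.0, -132.4, 58.6]
tcp_rot: [-3.141, 0.0, 3.084]
ft_force: [-1.8, -0.6, 5.0]
grip_width: 21.0
grasp_force: 59.1
```

>>> {"api": "apply_moves", "payload": {
  "hand": 0,
  "series": [
    [0,0,0,0,0,0],
    [0,0,0,0,0,0],
    [0,0,0,0,0,0],
    [0,0,0,0,0,0],
    [0,0,0,0,0,0],
    [0,0,0,0,0,0],
    [0,0,-10,0,0,0],
    [0,0,-25,0,0,0],
    [0,0,-35,0,0,0],
    [0,0,-35,0,0,0],
    [0,0,-35,0,0,0]
  ]
}}

```text
time_s: 11.5
tcp_pos: [451.7, -132.1, 200.4]
tcp_rot: [-3.141, 0.001, 3.084]
ft_force: [-0.3, 0.9, -0.1]
grip_width: 85.2
grasp_force: 0.0
```

>>> {"api": "apply_moves", "payload": {
  "series": [
    [0,35,-10,0,0,0],
    [0,40,0,0,0,0],
    [0,40,0,0,0,0],
    [0,40,0,0,0,0],
    [0,40,0,0,0,0],
    [0,40,0,0,0,0],
    [0,40,0,0,0,0],
    [0,40,0,0,0,0],
    [0,0,0,0,0,0],
    [0,0,0,0,0,0]
  ]
}}

```text
time_s: 12.5
tcp_pos: [469.8, 183.0, 208.7]
tcp_rot: [-3.141, 0.0, 3.086]
ft_force: [-0.3, -1.0, -0.0]
grip_width: 85.6
grasp_force: 0.0
```

Run:
```python
from h import *
im=crop("top",290,140,110,90,7,"pics/t4.png"); s=bot.observe(); print(s["tcp_pos"],s["time_s"])
print(blob(im,lambda h,s,v:((h<8)|(h>172))&(s>150)&(v>60)),blob(im,lambda h,s,v:(h>95)&(h<125)&(s>130)&(v>60)))
```

```text
[469.9020175  182.12822874 208.65989696] 12.55
[([345, 152, 12, 16, 187], [350.52, 159.46])] [([342, 201, 11, 11, 103], [346.99, 205.83])]
```

View pics/t4.png

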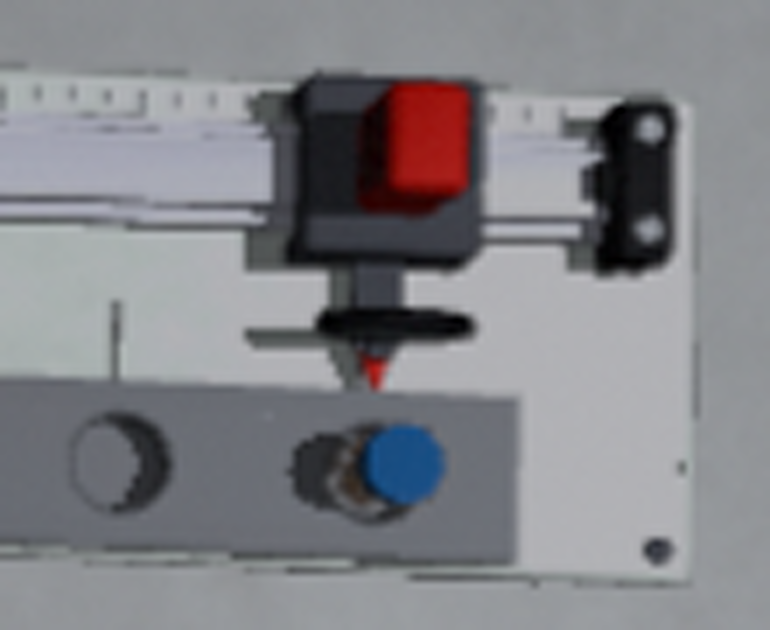

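The lens and pointer are now within about 1 mm of the blue vial, which is still upright (cap at (404,465), pointer at (375,372)). The gripper is clear, so I'm handing in.

```bash
python3 -c "
from plant import bot
print(bot.close_job())"
```

```text
the job is handed in; nothing more can be done
None
```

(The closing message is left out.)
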